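Pack the specimen transport tray

ROBOT

A 6-joint arm with a two-finger parallel gripper is mounted at the origin on the work surface. World frame = base frame: x ahead of the robot, y to its left, z up, the work surface at z = 0. Lengths are in m, angles in rad, forces in N, time in s.
With the tool pointing down it reaches from about 0.35 to 0.725 m from the base axis. Payload 4.3 kg.
Tool frame: the origin (TCP) lies between the finger pads; the fingertips stand bot.tips_ahead ahead of it and the grasp point (between the pads) lies 11 mm behind it (bot.tips_ahead is the distance from the TCP to the fingertips, in m); z points along the fingers, y is the line along which they close (so a half turn about z gives the same grasp; the last joint's range is limited). The gripper opens to 85 mm and grips with 20 to 120 N. Pads are 22 mm wide; open, the fingers measure 114 mm over their backs; the gripper's body (76 mm by 85 mm) begins 54 mm behind the grasp point. The pads swing forward as they close: fully open they stand 13 mm farther back than shut.
Start: joints at [-1.223, 0.377, 0.081, 1.274, 0, 1.46], TCP at [0.254, -0.516, 0.239] pointing down, gripper open.
Joint ranges: [-2.72, 2.72], [-0.84, 1.66], [-1.02, 1.22], [-1.77, 2.12], [-1.37, 1.28], [-3.14, 3.14]. Speed limits (rad/s): [2.57, 2.57, 3.14, 3.14, 3.14, 3.14].

INTERFACE

Orientations are given as a unit quaternion [x, y, z, w].
In Python, from workcell import bot, cams, ticket gives the robot as it stands.
- The arm moves only by the tool carry_out, never from a script. Its argument "deltas" is one flat list of numbers, 5 for each row, row after row: the shift along the tool's x, y, z in mm, then the turn about the tool's z in degrees, then the opening, from -1 (shut) to 1 (fully open). In form: [tx, ty, tz, roll, hand, tx, ty, tz, roll, hand, ...]. A call has 1 to 12 rows; each row shifts and turns the commanded pose from where the row before left it, along the tool's axes as they then stand; what a row does not reach is not made up. A row lasts 1/8 s, in which the tool goes at most 62.5 mm and 10.7 degrees, less where a joint would pass 70% of its speed; a pose out of reach is approached as far as the arm can. A call is refused whole if a number of a shift passes 62.5 or a number of a turn 10.7, either way. A call with a gripper value outside its range is refused whole. The fingers move at their own pace and stop on an object; the grip force is fixed at half the most. Time passes only in rows, so rows that do not move let the fingers close. It gives the time, the measured TCP pose, the force, the opening and the grip force at its end, in the units of the state.
- bot.read_state(): the state, without advancing time (a new reading comes with each control period).
- cams.camera(name): name is "side" or "top"; returns (picture, depth): 400x640x3 uint8, red, green, blue; 400x640 float32, m along the optical axis (not along the pixel's ray), 0 where there is no reading.
- cams.camera_params(name): a dict with "fx", "fy", "cx", "cy" (pixels), "dist_coeffs" ([k1, k2, p1, p2, k3] as OpenCV has them; the pictures are not rectified), "rvec" (rotation vector, rad) and "tvec" (3), from world to camera coordinates, as OpenCV has them. Camera axes: x right, y down, z forward; pixel columns grow to the right and rows downward; lengths in m; the calibration is good to about 2 mm. A picture is of the moment at which its call begins. camera_params takes no time and is no camera call.
- ticket.close_job(): hands the job in; it is judged then, once.
The state is a dict: "clock": time; "joints": joint angles; "qvel": joint speeds; "joint_efforts": joint torques, N m; "tcp_pos": TCP position; "tcp_rot": TCP orientation; "contact_force": force on the tool from outside, world axes, zero at the start; "moment": the same for the moment, N m; "opening": opening from 0.0 (shut) to 1.0 (fully open); "finger_force": force on a finger pad.
Only numpy, scipy, OpenCV 4.12 (cv2) and the standard library are available. Lean on these libraries where they do the work, as an engineer would, in place of code of your own. Each camera call takes 0.05 s, during which the arm holds its last target. There are 200 camera calls.

TASK

Pack the red transport tray for the courier: stand the yellow-capped jar and the white-capped amber bottle upright in the narrow bay, in one row with the blue-capped jar that is already there, and set the blue slide rack flat on the floor of the wide bay, in any order. Set each thing down rather than dropping it, and leave the blue-capped jar and everything else where they stand.

Things in the scene. Friction and masses are not known exactly. Their poses are not given: they have to be found in the camera images.
- tray: Red open transport tray, fixed to the bench, 192 (its x) x 308 (its y) x 45 mm high; walls, floor and divider 4 mm thick, divider as high as the walls, along y at x = +10 mm. Origin: centre of its underside. The wide bay is on its -x side, nearer the robot, the narrow bay beyond. Both are 300 mm long inside (y = -150 to +150 mm).
- wide_bay (a point): Middle of the floor of the tray's wide bay (tray x = -42 mm, y = 0), 4 mm above the bench. The bay is 100 mm wide inside along the tray's x. Axes as the tray's.
- narrow_bay (a point): Middle of the floor of the tray's narrow bay (tray x = +52 mm, y = 0), 4 mm above the bench. The bay is 80 mm wide inside along the tray's x. Axes as the tray's.
- jar: White cylindrical specimen jar with a yellow cap, 60 mm diameter from bottom to top (cap flush), 102 mm tall, about 0.16 kg, standing. Origin: centre of its underside; z up its axis.
- bottle: Amber bottle with a WHITE cap and a paper label: straight body 46 mm diameter up to 95 mm, white cap 30 mm diameter, 125 mm tall in all, about 0.17 kg, standing. Origin: centre of its underside; z up its axis.
- slide_rack: Blue slide staining rack holding glass slides: body 96 mm (its x) by 64 mm (its y), 40 mm high, with a steel carrying bar over the middle, 96 mm long along its x, 12 mm wide and 12 mm high (84 to 96 mm above the underside), on a post at each end. About 0.18 kg. Origin: centre of its underside; z up.
- tray_jar: White jar with a BLUE cap, 52 mm diameter, 96 mm tall, already standing somewhere along the tray's narrow bay, midway between its long sides; it stays there. Origin: centre of its underside.
- other_bottle: Amber bottle with a RED cap, otherwise the same as the white-capped one; not wanted, stays where it is. Origin: centre of its underside.
- slide_box: Green closed slide storage box lying on the bench behind, 100 x 140 x 35 mm, bystander. Origin: centre of its underside.
- beaker: Clear empty beaker, 72 mm diameter, 95 mm tall, bystander. Origin: centre of its underside.
- pump_bottle: White hand-rub pump bottle with a green label, 68 mm diameter, 170 mm tall, bystander. Origin: centre of its underside.
Not all that is in view belongs to the job. Leave any pink look-alike of the jar alone.

How it is judged:
At the end, for the whole second after the job is handed in: The jar, the white-capped bottle and the blue-capped jar all stand in the narrow bay, and the slide rack in the wide bay, each within 5 mm of the tray floor, upright within 0.1 rad and at rest (x of jar in the frame of tray between 0.012 and 0.092 m and y of jar in the frame of tray between -0.15 and 0.15 m and z of each of jar, bottle, slide_rack, tray_jar in the frame of tray below 0.009 m and angle between each of jar, bottle, slide_rack, tray_jar's own z axis and vertical below 0.1 rad and linear speed of each of jar, bottle, slide_rack, tray_jar below 0.02 m/s and x of bottle in the frame of tray between 0.012 and 0.092 m and y of bottle in the frame of tray between -0.15 and 0.15 m and x of slide_rack in the frame of tray between -0.092 and 0.008 m and y of slide_rack in the frame of tray between -0.15 and 0.15 m and x of tray_jar in the frame of tray between 0.012 and 0.092 m and y of tray_jar in the frame of tray between -0.15 and 0.15 m); the robot touches nothing.
It fails at once if the jar, the white-capped bottle or the slide rack is dropped: it falls free, faster than 0.4 m/s, while more than 35 mm above the bench ((height (world z) of jar above 0.035 m and contact force between the fingers and jar below 0.05 N and linear speed of jar above 0.4 m/s) or (height (world z) of bottle above 0.035 m and contact force between the fingers and bottle below 0.05 N and linear speed of bottle above 0.4 m/s) or (height (world z) of slide_rack above 0.035 m and contact force between the fingers and slide_rack below 0.05 N and linear speed of slide_rack above 0.4 m/s)).
It fails at once if the blue-capped jar is moved by more than 25 mm or tipped by more than 0.35 rad (distance of tray_jar from where it was at the start of the episode above 0.025 m or angle between tray_jar's own z axis and vertical above 0.35 rad).
It fails at once if the red-capped bottle is moved by more than 30 mm or tipped by more than 0.35 rad (distance of other_bottle from where it was at the start of the episode above 0.03 m or angle between other_bottle's own z axis and vertical above 0.35 rad).
It fails at once if the slide box, beaker or pump bottle is moved by more than 30 mm or tipped by more than 0.35 rad (distance of any of slide_box, beaker, pump_bottle from where it was at the start of the episode above 0.03 m or angle between any of slide_box, beaker, pump_bottle's own z axis and vertical above 0.35 rad).
It also fails if it takes over 72 s, if anything falls off the work surface, if the arm or the gripper's body presses on something with over 40 N, if the wrist force passes 120 N, or if a joint passes its speed limit or range.

## Working session

There is one attempt and no reset: what is moved stays moved. The work goes in short steps, Python scripts to look and compute and a tool call to move; the robot and the scene stay as the last step left them, time stands still between calls to the robot, and variables do not carry over. Pictures are saved under pics/ and viewed, at most 10 in all, crops included, and the job is handed in when it is done.

Besides the shell and the picture viewer there is one more tool, called after "Emit:" as name(argument=value, ...) on one line, values as JSON. carry_out: Moves the arm, as the interface text tells. Its arguments: {"type":"object","properties":{"deltas":{"type":"array"}},"required":["deltas"]}

```bash
mkdir -p pics; cat > h.py <<'E'
import numpy as np, cv2
from workcell import bot, cams, ticket
def snap(n,fn=None):
    im,d=cams.camera(n)
    if fn: cv2.imwrite('pics/'+fn,im[:,:,::-1])
    return im,d
def ray(n,px):
    p=cams.camera_params(n);K=np.array([[p['fx'],0,p['cx']],[0,p['fy'],p['cy']],[0,0,1]])
    R=cv2.Rodrigues(np.array(p['rvec'],float))[0];t=np.array(p['tvec'],float).ravel()
    u=cv2.undistortPoints(np.array(px,float).reshape(-1,1,2),K,np.array(p['dist_coeffs'],float)).reshape(-1,2)
    return -R.T@t,np.c_[u,np.ones(len(u))]@R
def atz(n,px,z):
    c,r=ray(n,px);return c+r*((z-c[2])/r[:,2])[:,None]
def cloud(n,d):
    v,u=np.mgrid[:400,:640];c,r=ray(n,np.c_[u.ravel(),v.ravel()])
    return (c+r*d.reshape(-1,1)).reshape(400,640,3)
E
python3 - <<'E'
from h import *
a,da=snap('top','t0.png');b,db=snap('side','s0.png')
np.savez('c0.npz',a=a,b=b,ca=cloud('top',da),cb=cloud('side',db),da=da,db=db)
print(bot.read_state(),bot.tips_ahead)
for n in('top','side'):print(ray(n,[[320,200]]))
E
```

```text
{'clock': 0.1, 'joints': array([-1.22328053e+00,  3.78027362e-01,  7.97511873e-02,  1.27441030e+00,
       -2.88119706e-05,  1.46049661e+00]), 'qvel': array([-0.0030726 , -0.00335489,  0.00200658, -0.00011811, -0.00101566,
       -0.00026991]), 'joint_efforts': array([ 2.42427974e-03, -4.64692211e+01,  2.70583069e+01,  1.20491823e-02,
       -1.10823057e-04,  2.69786830e-05]), 'tcp_pos': array([ 0.25394135, -0.51523445,  0.23842976]), 'tcp_rot': array([ 9.73914383e-01,  2.26913821e-01, -1.26135491e-04, -9.36729413e-04]), 'contact_force': array([-0.06771464, -0.12721471, -0.67119016]), 'moment': array([ 0.03494422,  0.025103  , -0.02592363]), 'finger_force': 0.0, 'opening': 0.9993953809990089} 0.008
(array([0.41130703, 0.00420135, 1.39306746]), array([[ 0.13382879, -0.00127175, -0.99104935]]))
(array([0.11937982, 0.91055986, 0.71074046]), array([[ 0.40422414, -0.73752241, -0.54122211]]))
```

View pics/t0.png

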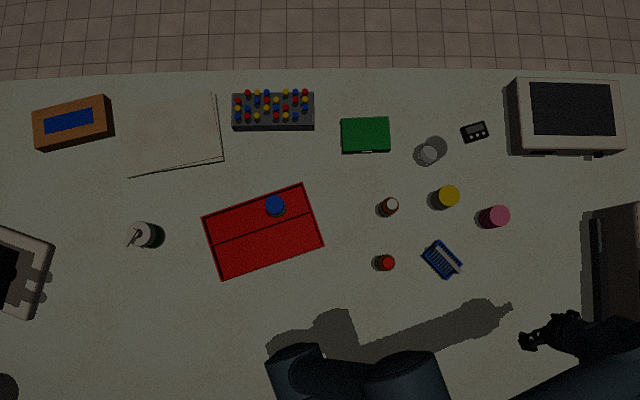

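View pics/s0.png

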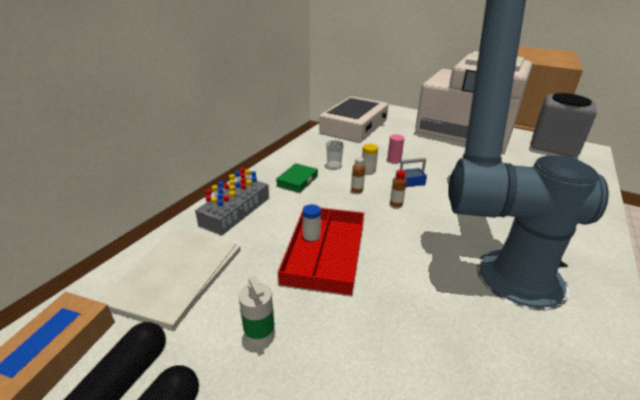

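Top: the tray is around (263,231) and the blue cap at (275,205). The yellow cap is at (449,196), the bottles at (389,206) and (384,262), and the rack at (441,260). The pink jar at (497,216) is the look-alike. I'll enlarge.

```bash
python3 - <<'E'
import numpy as np,cv2
z=np.load('c0.npz');a=z['a']
f=lambda x0,y0,w,h,s:np.clip(cv2.resize(a[y0:y0+h,x0:x0+w],None,fx=s,fy=s,interpolation=cv2.INTER_CUBIC).astype(float)*1.6,0,255).astype(np.uint8)
cv2.imwrite('pics/t1.png',f(365,175,160,115,5)[:,:,::-1]);cv2.imwrite('pics/t2.png',f(190,175,145,115,5)[:,:,::-1])
E
```

```text
(no output)
```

View pics/t1.png

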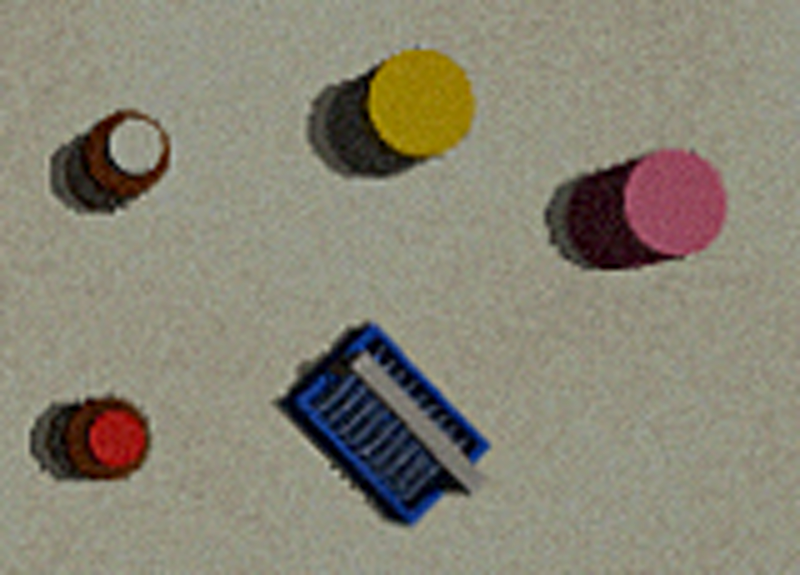

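View pics/t2.png

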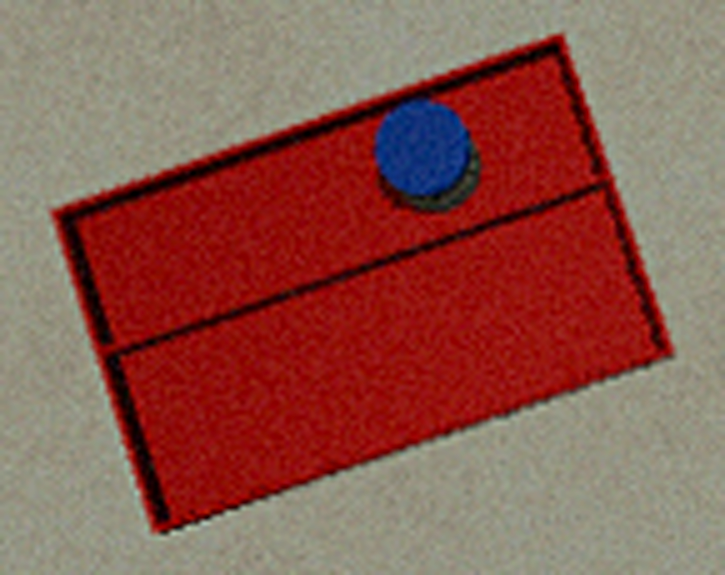

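Crop readings (5x, offset 365,175): yellow cap (422,104), white (135,147), red (117,437), bar ends (357,360) and (478,484). In the tray crop (offset 190,175), the rim corners are (57,210), (563,37), (672,354), (160,530) and the blue cap is at (423,147).

```bash
python3 - <<'E'
from h import *
from scipy.optimize import least_squares
o=lambda p,x0:np.array(p,float).reshape(-1,2)/5-.4+[x0,175]
np.set_printoptions(precision=4,suppress=True)
for n,p,z,x0 in[('jar',(422,104),.102,365),('bottle',(135,147),.125,365),('red',(117,437),.125,365),('pink',(676,202),.102,365),('blue',(423,147),.096,190)]:
    print(n,atz('top',o(p,x0),z)[0][:2])
B=atz('top',o([(357,360),(478,484)],365),.096);print('bar',B[:,:2],B.mean(0)[:2],np.linalg.norm(B[0]-B[1]),np.degrees(np.arctan2(*(B[1]-B[0])[[1,0]])))
Q=atz('top',o([(370,325),(490,445),(412,525),(295,402)],365),.040);print('body',Q[:,:2],Q.mean(0)[:2])
C=atz('top',o([(57,210),(563,37),(672,354),(160,530)],190),.045)[:,:2]
M=np.array([[.096,.154],[.096,-.154],[-.096,-.154],[-.096,.154]])
def T(v,m):
    c,s=np.cos(v[2]),np.sin(v[2]);return m@np.array([[c,s],[-s,c]])+v[:2]
r=least_squares(lambda v:(T(v,M)-C).ravel(),[.4,.1,0]);v=r.x;print('tray',v[:2],np.degrees(v[2]),np.round((r.fun)*1e3,1))
c,s=np.cos(v[2]),np.sin(v[2]);b=atz('top',o((423,147),190),.096)[0][:2]-v[:2]
print('blue in tray',[c*b[0]+s*b[1],-s*b[0]+c*b[1]])
for y in(.11,.09,.0,-.05,-.09):print('narrow',y,T(v,np.array([[.052,y]])),'wide',T(v,np.array([[-.042,y]])))
# side check & depth check
z=np.load('c0.npz');ca=z['ca']
for n,(u,w) in dict(jar=(449,196),bottle=(392,204),blue=(274,204),red=(388,262),rack=(449,261)).items():print(n,ca[w,u])
bc=z['cb'];m=(bc[...,2]>.04)&(bc[...,2]<.085)
for n,c in dict(jar=atz('top',o((422,104),365),.102)[0],bot=atz('top',o((135,147),365),.125)[0]).items():
    k=m&(np.hypot(bc[...,0]-c[0],bc[...,1]-c[1])<.045);P=bc[k];print(n,len(P),P.mean(0));
    R=.03 if n=='jar' else .023
    f=least_squares(lambda q:np.hypot(P[:,0]-q[0],P[:,1]-q[1])-R,c[:2],loss='soft_l1',f_scale=.003);print(f.x)
# swept grid of the arm: radii
E
```

```text
jar [ 0.5947 -0.3493]
bottle [ 0.5699 -0.1873]
red [ 0.4171 -0.1737]
pink [ 0.5391 -0.4894]
blue [0.5768 0.1269]
bar [[ 0.4564 -0.3092]
 [ 0.3885 -0.3732]] [ 0.4225 -0.3412] 0.093353797861952 -136.65131299594736
body [[ 0.4779 -0.3309]
 [ 0.4092 -0.3973]
 [ 0.3655 -0.3509]
 [ 0.4354 -0.2866]] [ 0.422  -0.3414]
tray [0.5074 0.1659] 18.5485485079682 [ 0.2  2.4  2.1 -1.9 -0.2 -3.2 -2.1  2.7]
blue in tray [np.float64(0.05329296158224442), np.float64(-0.059074900630169416)]
narrow 0.11 [[0.5218 0.2868]] wide [[0.4326 0.2569]]
narrow 0.09 [[0.5281 0.2678]] wide [[0.439  0.2379]]
narrow 0.0 [[0.5567 0.1825]] wide [[0.4676 0.1526]]
narrow -0.05 [[0.5726 0.1351]] wide [[0.4835 0.1052]]
narrow -0.09 [[0.5854 0.0972]] wide [[0.4963 0.0673]]
jar [ 0.5925 -0.3481  0.1061]
bottle [ 0.5696 -0.188   0.1274]
blue [0.5763 0.127  0.1   ]
red [ 0.4171 -0.1733  0.1273]
rack [ 0.4171 -0.3432  0.0968]
jar 162 [ 0.5856 -0.3244  0.0633]
[ 0.5954 -0.3465]
bot 155 [ 0.5641 -0.1689  0.0625]
[ 0.5711 -0.1853]
```

```bash
cat >> h.py <<'E'
from scipy.spatial.transform import Rotation as Ro
def go(x,y,z,psi,p0=None,rot=None):
    s=bot.read_state();p=np.array(s['tcp_pos'] if p0 is None else p0);R=Ro.from_quat(s['tcp_rot']).as_matrix()
    a=np.degrees(np.arctan2(R[1,0],R[0,0]));c,n=np.cos(np.radians(psi)),np.sin(np.radians(psi));d=np.array([x,y,z])-p
    print(f"t={s['clock']:.2f} p={np.round(p*1e3,1)} psi={a:.1f} roll={a-psi:.1f} deltas after roll:",np.round([1e3*(c*d[0]+n*d[1]),1e3*(n*d[0]-c*d[1]),-1e3*d[2]],1),'open',round(float(s['opening']),3),'F',np.round(s['contact_force'],1))
E
python3 -c "
from h import *
go(.4225,-.3413,.2,43.7)"
```

```text
t=0.10 p=[ 253.9 -515.2  238.4] psi=26.2 roll=-17.5 deltas after roll: [242.   -9.3  38.4] open 0.999 F [-0.1 -0.1 -0.7]
```

Emit:
carry_out(deltas=[0,0,0,-8.7,1,0,0,0,-8.8,1,40,-1.5,0,0,1,40,-1.5,0,0,1,40,-1.5,0,0,1,40,-1.5,10,0,1,40,-1.5,14,0,1,42,-1.5,14,0,1,0,0,0,0,1,0,0,0,0,1])

```text
clock: 1.35
tcp_pos: [0.4225, -0.3421, 0.2011]
tcp_rot: [0.928, 0.373, -0.0, -0.0]
contact_force: [0.2, 0.5, -0.1]
opening: 1.001
finger_force: 0.0
```

```bash
python3 - <<'E'
from h import *
go(.4225,-.3413,.079,43.7)
a,_=snap('top')
b,_=snap('side')
f=lambda a,x0,y0,w,h,s:np.clip(cv2.resize(a[y0:y0+h,x0:x0+w],None,fx=s,fy=s,interpolation=cv2.INTER_CUBIC).astype(float)*1.4,0,255).astype(np.uint8)[:,:,::-1]
cv2.imwrite('pics/r1.png',np.vstack([f(a,380,190,140,95,4),f(b,340,110,140,95,4)])[:600])
E
```

```text
t=1.35 p=[ 422.5 -342.1  201.1] psi=43.7 roll=0.0 deltas after roll: [  0.5  -0.6 122.1] open 1.001 F [ 0.2  0.5 -0.1]
```

View pics/r1.png

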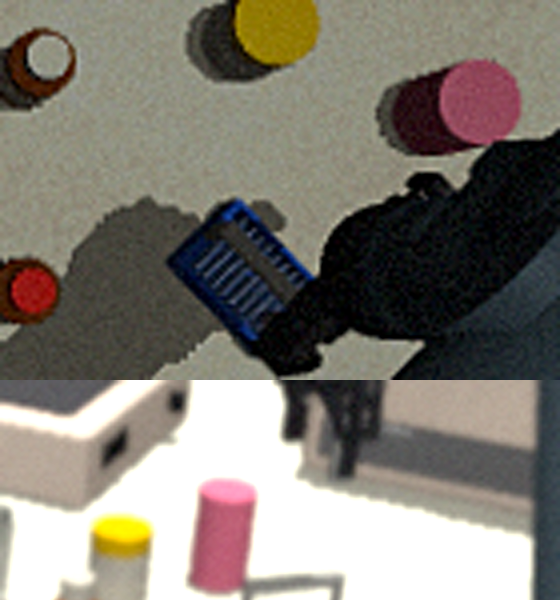

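The picture shows the gripper above the rack at about (452,275) in the top view, which fits perspective. Going down and gripping.

Emit:
carry_out(deltas=[0,0,30,0,1,0.5,-0.5,30,0,1,0,0,25,0,1,0,0,20,0,1,0,0,17,0,1,0,0,0,0,1,0,0,0,0,-1,0,0,0,0,-1,0,0,0,0,-1,0,0,0,0,-1,0,0,0,0,-1,0,0,0,0,-1])

```text
clock: 2.95
tcp_pos: [0.4229, -0.3414, 0.0796]
tcp_rot: [0.928, 0.372, 0.0, 0.0]
contact_force: [-1.0, 1.4, 2.3]
opening: 0.131
finger_force: 61.7
```

Emit:
carry_out(deltas=[0,0,-8,0,-1,0,0,-15,0,-1,0,0,-25,0,-1,0,0,-30,0,-1,0,0,-30,0,-1,0,0,-30,-5,-1,0,0,-17,-10,-1,0,0,0,-10,-1,0,0,0,-10,-1,0,0,0,-10,-1,0,0,0,-10,-1,0,0,0,-10,-1])

```text
clock: 4.45
tcp_pos: [0.4228, -0.3413, 0.2352]
tcp_rot: [0.58, 0.814, -0.0, 0.0]
contact_force: [0.1, 0.5, -1.6]
opening: 0.131
finger_force: 61.1
```

```bash
python3 -c "
from h import *
go(.4657,.1519,.235,108.5)"
```

```text
t=4.45 p=[ 422.8 -341.3  235.2] psi=109.1 roll=0.6 deltas after roll: [4.541e+02 1.972e+02 2.000e-01] open 0.131 F [ 0.1  0.5 -1.6]
```

Emit:
carry_out(deltas=[14,6,0,0.3,-1,28,12,0,0,-1,44,19,0,0,-1,48,21,0,0,-1,48,21,0,0,-1,48,21,0,0,-1,48,21,0,0,-1,48,21,0,0,-1,48,21,0,0,-1,44,19,0,0,-1,24,10,0,0,-1,12,5,0,0,-1])

```text
clock: 5.95
tcp_pos: [0.4653, 0.1534, 0.2347]
tcp_rot: [0.585, 0.811, 0.0, 0.0]
contact_force: [0.0, -1.0, -2.0]
opening: 0.124
finger_force: 61.0
```

Emit:
carry_out(deltas=[0,0,0,0,-1,0,0,0,0,-1])

```text
clock: 6.2
tcp_pos: [0.4659, 0.1508, 0.2343]
tcp_rot: [0.585, 0.811, -0.0, 0.0]
contact_force: [-0.8, -0.3, -2.5]
opening: 0.128
finger_force: 61.0
```

```bash
python3 -c "
from h import *
go(.4657,.1519,.083,108.5)"
```

```text
t=6.20 p=[465.9 150.8 234.3] psi=108.3 roll=-0.2 deltas after roll: [1.100e+00 1.000e-01 1.513e+02] open 0.128 F [-0.8 -0.3 -2.5]
```

Emit:
carry_out(deltas=[1,0,20,0,-1,0,0,30,0,-1,0,0,30,0,-1,0,0,25,0,-1,0,0,20,0,-1,0,0,12,0,-1,0,0,6,0,-1,0,0,4,0,-1,0,0,0,0,-1,0,0,0,0,-1])

```text
clock: 7.45
tcp_pos: [0.4663, 0.1527, 0.0878]
tcp_rot: [0.585, 0.811, 0.0, 0.0]
contact_force: [-0.2, 0.5, -2.2]
opening: 0.127
finger_force: 61.0
```

```bash
python3 - <<'E'
from h import *
go(.4657,.1519,.0836,108.5)
a,_=snap('top')
b,_=snap('side')
f=lambda a,x0,y0,w,h,s:np.clip(cv2.resize(a[y0:y0+h,x0:x0+w],None,fx=s,fy=s,interpolation=cv2.INTER_CUBIC).astype(float)*1.2,0,255).astype(np.uint8)[:,:,::-1]
cv2.imwrite('pics/r2.png',f(b,260,190,130,110,5))
E
```

```text
t=7.45 p=[466.3 152.7  87.8] psi=108.4 roll=-0.1 deltas after roll: [-0.6 -0.8  4.2] open 0.127 F [-0.2  0.5 -2.2]
```

View pics/r2.png

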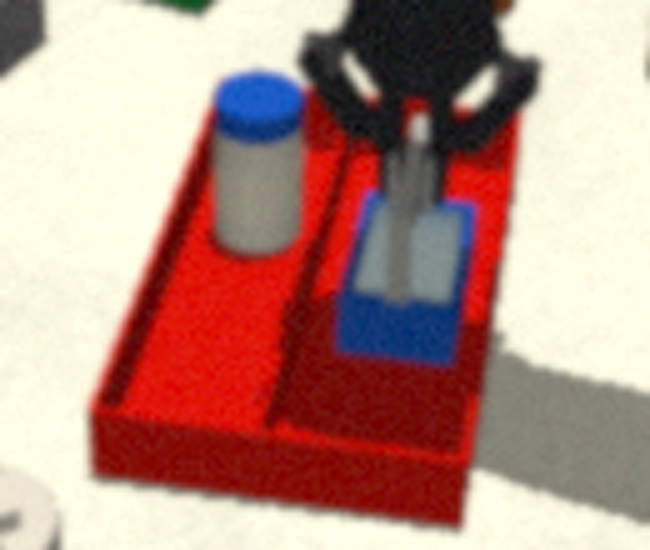

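The rack hangs inside the wide bay, clear of the divider and wall. Lowering it.

Emit:
carry_out(deltas=[0,0,2,0,-1,0,0,1.5,0,-1,0,0,1,0,-1,0,0,0,0,-1])

```text
clock: 8.05
tcp_pos: [0.4658, 0.1526, 0.0837]
tcp_rot: [0.585, 0.811, 0.0, 0.0]
contact_force: [-2.7, -1.3, 6.8]
opening: 0.123
finger_force: 62.2
```

Contact (+6.8 N). Releasing and going up.

Emit:
carry_out(deltas=[0,0,0,0,-0.6,0,0,0,0,-0.3,0,0,0,0,0.2,0,0,0,0,0.2,0,0,-10,0,0.2,0,0,-25,0,0.2,0,0,-40,0,0.5,0,0,-40,0,1,0,0,-35,0,1,0,0,0,0,1])

```text
clock: 9.3
tcp_pos: [0.468, 0.1531, 0.2365]
tcp_rot: [0.585, 0.811, 0.003, 0.002]
contact_force: [0.9, -0.4, 0.1]
opening: 1.001
finger_force: 0.0
```

```bash
python3 - <<'E'
from h import *
go(.595,-.3485,.235,108.5)
b,_=snap('side')
f=lambda a,x0,y0,w,h,s:np.clip(cv2.resize(a[y0:y0+h,x0:x0+w],None,fx=s,fy=s,interpolation=cv2.INTER_CUBIC).astype(float)*1.2,0,255).astype(np.uint8)[:,:,::-1]
cv2.imwrite('pics/r3.png',f(b,260,120,190,180,3))
E
```

```text
t=9.30 p=[468.  153.1 236.5] psi=108.4 roll=-0.1 deltas after roll: [-516.   -38.7    1.5] open 1.001 F [ 0.9 -0.4  0.1]
```

View pics/r3.png

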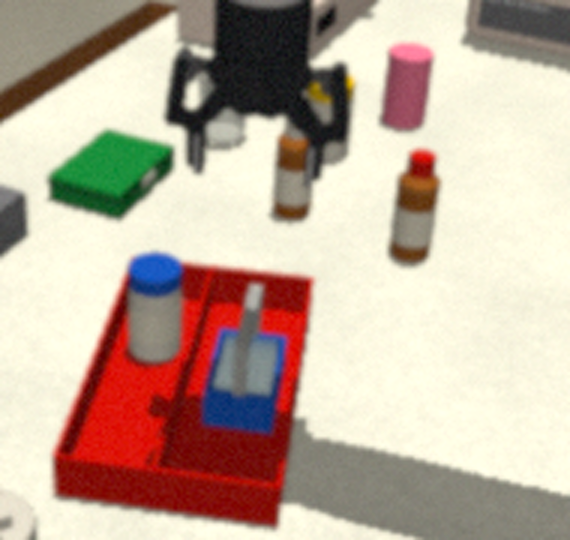

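The rack stands flat in the wide bay at crop (243,380). Next, the jar.

Emit:
carry_out(deltas=[-24,-1.8,0,0,1,-48,-3.6,0,0,1,-52,-3.9,0,0,1,-52,-3.9,0,0,1,-52,-3.9,0,0,1,-52,-3.9,0,0,1,-52,-3.9,0,0,1,-52,-3.9,0,0,1,-52,-3.9,0,0,1,-48,-3.6,0,0,1,-32,-2.4,0,0,1,0,0,0,0,1])

```text
clock: 10.85
tcp_pos: [0.5914, -0.3511, 0.2299]
tcp_rot: [0.586, 0.81, -0.0, -0.002]
contact_force: [-0.2, 0.9, -0.6]
opening: 0.998
finger_force: 0.0
```

```bash
python3 - <<'E'
from h import *
go(.595,-.3482,.066,108.5)
print(atz('top',[[430,153]],.095),atz('top',[[428,155]],.05))
E
```

```text
t=10.85 p=[ 591.4 -351.1  229.9] psi=108.3 roll=-0.2 deltas after roll: [  1.7   4.3 163.9] open 0.998 F [-0.2  0.9 -0.6]
[[ 0.71486858 -0.30367598  0.095     ]] [[ 0.71954555 -0.30825571  0.05      ]]
```

Emit:
carry_out(deltas=[1.5,4,15,0,1,0,0,30,0,1,0,0,30,0,1,0,0,30,0,1,0,0,25,0,1,0,0,20,0,1,0,0,8,0,1,0,0,0,0,1,0,0,0,0,1])

```text
clock: 11.98
tcp_pos: [0.5961, -0.3464, 0.0759]
tcp_rot: [0.585, 0.811, 0.0, 0.001]
contact_force: [0.1, 0.1, -0.3]
opening: 0.999
finger_force: 0.0
```

```bash
python3 -c "
from h import *
go(.595,-.3482,.066,108.5)"
```

```text
t=11.97 p=[ 596.1 -346.4   75.9] psi=108.5 roll=-0.0 deltas after roll: [-1.3 -1.6  9.9] open 0.999 F [ 0.1  0.1 -0.3]
```

Emit:
carry_out(deltas=[-1,-1.5,8,0,1,0,0,6,0,1,0,0,0,0,1,0,0,0,0,-1,0,0,0,0,-1,0,0,0,0,-1,0,0,0,0,-1,0,0,0,0,-1])

```text
clock: 12.98
tcp_pos: [0.5949, -0.3482, 0.0614]
tcp_rot: [0.585, 0.811, -0.0, 0.001]
contact_force: [1.4, -0.6, 2.7]
opening: 0.677
finger_force: 64.3
```

Emit:
carry_out(deltas=[0,0,-8,0,-1,0,0,-15,0,-1,0,0,-25,0,-1,0,0,-35,0,-1,0,0,-35,0,-1,0,0,-30,0,-1,0,0,-18,0,-1,0,0,-8,0,-1,0,0,0,0,-1])

```text
clock: 14.1
tcp_pos: [0.5946, -0.348, 0.2353]
tcp_rot: [0.585, 0.811, -0.0, 0.0]
contact_force: [-0.1, -0.7, -2.5]
opening: 0.68
finger_force: 64.3
```

```bash
python3 -c "
from h import *
go(.5234,.2820,.235,108.5)"
```

```text
t=14.10 p=[ 594.6 -348.   235.3] psi=108.4 roll=-0.1 deltas after roll: [6.200e+02 1.324e+02 3.000e-01] open 0.68 F [-0.1 -0.7 -2.5]
```

Emit:
carry_out(deltas=[15,3.2,0,0,-1,30,6.4,0,0,-1,45,9.6,0,0,-1,45,9.6,0,0,-1,45,9.6,0,0,-1,45,9.6,0,0,-1,45,9.6,0,0,-1,45,9.6,0,0,-1,45,9.6,0,0,-1,45,9.6,0,0,-1,45,9.6,0,0,-1,45,9.6,0,0,-1])

```text
clock: 15.6
tcp_pos: [0.5369, 0.1564, 0.2336]
tcp_rot: [0.585, 0.811, -0.001, -0.001]
contact_force: [0.9, 0.0, -2.0]
opening: 0.682
finger_force: 64.3
```

Emit:
carry_out(deltas=[45,9.6,0,0,-1,40,8.5,0,0,-1,25,5.3,0,0,-1,13,2.8,0,0,-1,7,1.5,0,0,-1,0,0,0,0,-1,0,0,0,0,-1])

```text
clock: 16.48
tcp_pos: [0.5235, 0.2863, 0.2347]
tcp_rot: [0.585, 0.811, -0.0, 0.0]
contact_force: [0.6, 1.3, -1.7]
opening: 0.68
finger_force: 64.3
```

```bash
python3 -c "
from h import *
go(.5234,.2820,.066,108.5)"
```

```text
t=16.48 p=[523.5 286.3 234.7] psi=108.4 roll=-0.1 deltas after roll: [ -4.   -1.5 168.7] open 0.68 F [ 0.6  1.3 -1.7]
```

Emit:
carry_out(deltas=[-4,-1.5,15,0,-1,0,0,30,0,-1,0,0,35,0,-1,0,0,30,0,-1,0,0,25,0,-1,0,0,15,0,-1,0,0,8,0,-1,0,0,5,0,-1,0,0,0,0,-1,0,0,0,0,-1])

```text
clock: 17.73
tcp_pos: [0.5237, 0.2832, 0.0726]
tcp_rot: [0.585, 0.811, 0.001, 0.0]
contact_force: [-0.9, -0.2, -1.1]
opening: 0.679
finger_force: 64.4
```

```bash
python3 -c "
from h import *
go(.5234,.2820,.0654,108.5)"
```

```text
t=17.73 p=[523.7 283.2  72.6] psi=108.4 roll=-0.1 deltas after roll: [-1.  -0.7  7.2] open 0.679 F [-0.9 -0.2 -1.1]
```

Emit:
carry_out(deltas=[0,-0.5,3,0,-1,0,0,2,0,-1,0,0,1.5,0,-1,0,0,1,0,-1,0,0,0,0,-1])

```text
clock: 18.35
tcp_pos: [0.5226, 0.2828, 0.0653]
tcp_rot: [0.585, 0.811, 0.0, 0.0]
contact_force: [-2.4, -0.6, 6.4]
opening: 0.68
finger_force: 65.1
```

Emit:
carry_out(deltas=[0,0,0,0,0.4,0,0,0,0,0.6,0,0,0,0,1,0,0,0,0,1,0,0,-10,0,1,0,0,-25,0,1,0,0,-40,0,1,0,0,-40,0,1,0,0,-40,0,1,0,0,-15,0,1])

```text
clock: 19.6
tcp_pos: [0.524, 0.2834, 0.2378]
tcp_rot: [0.585, 0.811, 0.002, 0.001]
contact_force: [0.6, 0.4, -0.5]
opening: 0.998
finger_force: 0.0
```

```bash
python3 - <<'E'
from h import *
go(.5705,-.1865,.235,108.5)
b,_=snap('side')
f=lambda a,x0,y0,w,h,s:np.clip(cv2.resize(a[y0:y0+h,x0:x0+w],None,fx=s,fy=s,interpolation=cv2.INTER_CUBIC).astype(float)*1.2,0,255).astype(np.uint8)[:,:,::-1]
cv2.imwrite('pics/r4.png',f(b,230,120,190,180,3))
E
```

```text
t=19.60 p=[524.  283.4 237.8] psi=108.4 roll=-0.1 deltas after roll: [-460.3 -105.     2.8] open 0.998 F [ 0.6  0.4 -0.5]
```

View pics/r4.png

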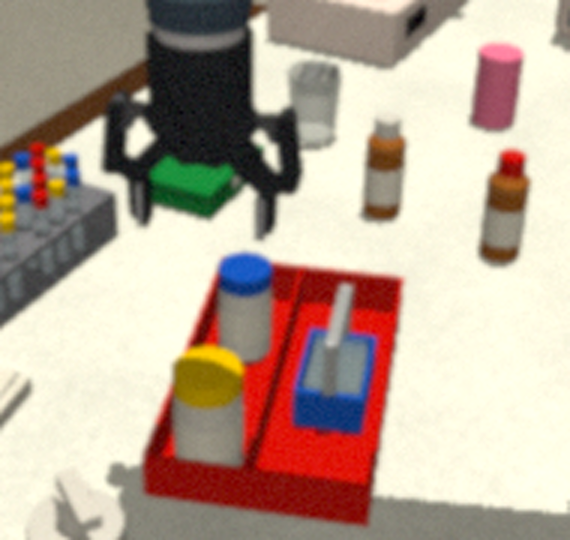

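The yellow-capped jar stands in the narrow bay at crop (208,405), with a gap left before the blue-capped jar. Next, the bottle.

Emit:
carry_out(deltas=[-20,-4.6,0,0,1,-45,-10.3,0,0,1,-50,-11.4,0,0,1,-50,-11.4,0,0,1,-50,-11.4,0,0,1,-50,-11.4,0,0,1,-50,-11.4,0,0,1,-50,-11.4,0,0,1,-50,-11.4,0,0,1,-30,-6.8,0,0,1,-15,-3.5,0,0,1,0,0,0,0,1])

```text
clock: 21.15
tcp_pos: [0.5675, -0.1873, 0.233]
tcp_rot: [0.585, 0.811, -0.0, -0.001]
contact_force: [0.7, 0.2, 0.6]
opening: 1.0
finger_force: 0.0
```

```bash
python3 -c "
from h import *
go(.5705,-.1865,.067,108.5)"
```

```text
t=21.15 p=[ 567.5 -187.3  233. ] psi=108.3 roll=-0.2 deltas after roll: [ -0.2   3.1 166. ] open 1.0 F [0.7 0.2 0.6]
```

Emit:
carry_out(deltas=[0,2.5,15,0,1,0,0,30,0,1,0,0,30,0,1,0,0,30,0,1,0,0,25,0,1,0,0,20,0,1,0,0,10,0,1,0,0,0,0,1,0,0,0,0,1])

```text
clock: 22.28
tcp_pos: [0.5715, -0.1859, 0.0751]
tcp_rot: [0.585, 0.811, 0.0, 0.001]
contact_force: [0.6, -0.5, 0.3]
opening: 0.997
finger_force: 0.0
```

```bash
python3 -c "
from h import *
go(.5705,-.1865,.066,108.5)"
```

```text
t=22.27 p=[ 571.5 -185.9   75.1] psi=108.5 roll=-0.0 deltas after roll: [-0.2 -1.1  9.1] open 0.997 F [ 0.6 -0.5  0.3]
```

Emit:
carry_out(deltas=[0,-1,5,0,1,0,0,4,0,1,0,0,0,0,1,0,0,0,0,-1,0,0,0,0,-1,0,0,0,0,-1,0,0,0,0,-1,0,0,0,0,-1,0,0,0,0,-1])

```text
clock: 23.4
tcp_pos: [0.5704, -0.1865, 0.0657]
tcp_rot: [0.585, 0.811, 0.0, 0.001]
contact_force: [1.7, 0.0, 3.0]
opening: 0.523
finger_force: 61.4
```

Emit:
carry_out(deltas=[0,0,-8,0,-1,0,0,-15,0,-1,0,0,-25,0,-1,0,0,-35,0,-1,0,0,-35,0,-1,0,0,-30,0,-1,0,0,-15,0,-1,0,0,-7,0,-1,0,0,0,0,-1])

```text
clock: 24.52
tcp_pos: [0.5696, -0.1863, 0.2348]
tcp_rot: [0.585, 0.811, -0.0, -0.0]
contact_force: [-0.1, -0.2, -2.0]
opening: 0.521
finger_force: 61.4
```

```bash
python3 -c "
from h import *
go(.5503,.2015,.235,108.5)"
```

```text
t=24.52 p=[ 569.6 -186.3  234.8] psi=108.4 roll=-0.1 deltas after roll: [ 3.739e+02  1.047e+02 -2.000e-01] open 0.521 F [-0.1 -0.2 -2. ]
```

Emit:
carry_out(deltas=[15,4.2,0,0,-1,30,8.4,0,0,-1,42,11.8,0,0,-1,42,11.8,0,0,-1,42,11.8,0,0,-1,42,11.8,0,0,-1,42,11.8,0,0,-1,42,11.8,0,0,-1,35,9.8,0,0,-1,22,6,0,0,-1,13,3.6,0,0,-1,7,2,0,0,-1])

```text
clock: 26.02
tcp_pos: [0.5504, 0.2022, 0.2346]
tcp_rot: [0.584, 0.811, -0.001, -0.0]
contact_force: [-0.4, -1.0, -1.8]
opening: 0.521
finger_force: 61.3
```

Emit:
carry_out(deltas=[0,0,0,0,-1,0,0,0,0,-1])

```text
clock: 26.28
tcp_pos: [0.5512, 0.2009, 0.2353]
tcp_rot: [0.585, 0.811, -0.0, 0.0]
contact_force: [0.6, 0.2, -2.1]
opening: 0.522
finger_force: 61.3
```

```bash
python3 -c "
from h import *
go(.5503,.2015,.0697,108.5)"
```

```text
t=26.27 p=[551.2 200.9 235.3] psi=108.4 roll=-0.1 deltas after roll: [  0.9  -0.6 165.6] open 0.522 F [ 0.6  0.2 -2.1]
```

Emit:
carry_out(deltas=[1,-0.5,15,0,-1,0,0,30,0,-1,0,0,35,0,-1,0,0,30,0,-1,0,0,25,0,-1,0,0,15,0,-1,0,0,8,0,-1,0,0,3,0,-1,0,0,0,0,-1,0,0,0,0,-1])

```text
clock: 27.52
tcp_pos: [0.551, 0.2026, 0.0751]
tcp_rot: [0.585, 0.811, 0.001, 0.001]
contact_force: [-0.6, -0.9, -1.8]
opening: 0.522
finger_force: 61.4
```

```bash
python3 -c "
from h import *
go(.5503,.2015,.0697,108.5)"
```

```text
t=27.52 p=[551.  202.6  75.1] psi=108.4 roll=-0.1 deltas after roll: [-0.8 -1.   5.4] open 0.522 F [-0.6 -0.9 -1.8]
```

Emit:
carry_out(deltas=[0,-0.5,2,0,-1,0,0,2,0,-1,0,0,1,0,-1,0,0,0.7,0,-1,0,0,0,0,-1])

```text
clock: 28.15
tcp_pos: [0.5499, 0.2022, 0.0697]
tcp_rot: [0.585, 0.811, 0.0, 0.0]
contact_force: [-2.6, -1.8, 7.3]
opening: 0.524
finger_force: 62.0
```

Emit:
carry_out(deltas=[0,0,0,0,0.1,0,0,0,0,0.3,0,0,0,0,0.7,0,0,0,0,0.7,0,0,-10,0,0.7,0,0,-25,0,0.7,0,0,-40,0,0.7,0,0,-40,0,0.7,0,0,-40,0,1,0,0,-15,0,1,0,0,0,0,1,0,0,0,0,1])

```text
clock: 29.65
tcp_pos: [0.549, 0.202, 0.2369]
tcp_rot: [0.585, 0.811, -0.001, -0.001]
contact_force: [-0.8, -0.2, 0.7]
opening: 1.0
finger_force: 0.0
```

Emit:
carry_out(deltas=[-40,-10,0,0,1,-50,-10,0,0,1,-50,-10,0,0,1,-50,-10,0,0,1,0,0,0,0,1,0,0,0,0,1])

```text
clock: 30.4
tcp_pos: [0.571, 0.0096, 0.2371]
tcp_rot: [0.585, 0.811, -0.001, -0.001]
contact_force: [-0.6, 0.6, 0.2]
opening: 1.0
finger_force: 0.0
```

```bash
python3 - <<'E'
from h import *
b,_=snap('side');a,_=snap('top')
f=lambda a,x0,y0,w,h,s,g:np.clip(cv2.resize(a[y0:y0+h,x0:x0+w],None,fx=s,fy=s,interpolation=cv2.INTER_CUBIC).astype(float)*g,0,255).astype(np.uint8)[:,:,::-1]
cv2.imwrite('pics/r5.png',np.hstack([f(b,250,130,130,180,3,1.2),f(a,190,170,130,180,3,1.5)]))
E
```

```text
(no output)
```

View pics/r5.png

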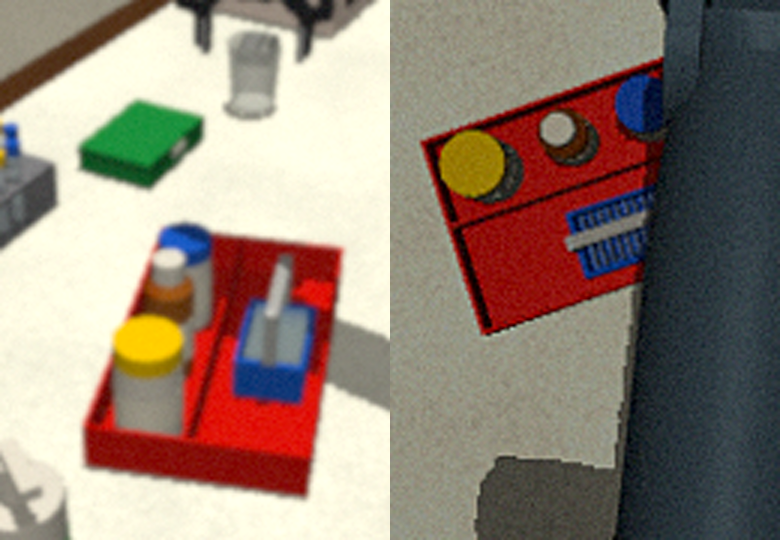

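The jar, bottle and blue-capped jar stand upright in one row, and the rack is flat in the wide bay. The gripper is clear of everything, so I'm handing in.

```bash
python3 -c "
from h import *
print(ticket.close_job())"
```

```text
the job is handed in; nothing more can be done
None
```

The job is handed in at about 30 s of the 72 s allowed: the last camera check showed the yellow-capped jar and white-capped bottle upright in a row with the blue-capped jar and the slide rack flat in the wide bay, but the hand-in returned no verdict.

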